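# Swing the seed distributor's spout over the beaker and open its feed

## Robot

A 7-joint arm with a two-finger parallel gripper is mounted at the origin on a cart in front of the work surface, level with it; the furniture and walls round the work are solid. World frame = base frame: x ahead of the robot, y to its left, z up, the work surface at z = 0. Lengths are in m, angles in rad, forces in N, time in s.
With the tool pointing down it reaches from about 0.4 to 0.925 m from the base axis. Payload 4.1 kg.
Tool frame: the origin (TCP) lies midway between the tips of the shut fingers; the grasp point (between the pads) lies 19 mm behind it (robot.grasp_offset is the distance from the TCP to the grasp point, in m); y points along the fingers, x is the direction in which the jaws open and shut, and the axes are right-handed (so a half turn about y gives the same grasp; the last joint's range is limited). The gripper opens to 85 mm and grips with 20 to 120 N. Pads are 22 mm wide; open, the fingers measure 114 mm over their backs; the gripper's body (76 mm by 85 mm) begins 54 mm behind the grasp point. The pads swing forward as they close: fully open they stand 13 mm farther back than shut.
Start: joints at [1.243, 0.398, 0.045, 1.537, -0.019, 1.207, -0.051], TCP at [0.147, -0.633, 0.231] pointing down, gripper open.
Joint ranges: [-2.82, 2.82], [-0.49, 2.23], [-1.37, 1.46], [0, 2.46], [-1.36, 4.5], [0.23, 2], [-2.94, 2.94]. Speed limits (rad/s): [2.57, 2.57, 3.14, 3.14, 3.14, 3.14, 3.14].

## Interface

Orientations are given as a unit quaternion [x, y, z, w].
In Python, from rig import robot gives the robot as it stands. The module is installed in compiled form; this text tells all that it offers.
- The arm moves only by the tool move_arm, never from a script. Its argument "steps" is a list that holds one entry, the list of rows, each a list of 7 numbers: the turn, a rotation vector about the world's x, y, z in degrees, then the shift along the world's x, y, z in mm, then the finger opening in mm, from 0 to 85.4. A call has exactly 8 rows; each row shifts and turns the commanded pose from where the row before left it; what a row does not reach is not made up. A row lasts 1/10 s, in which the tool goes at most 50 mm and 8.59 degrees, less where a joint would pass 70% of its speed; a pose out of reach is approached as far as the arm can. A call is refused whole if a number of a shift passes 50 or a number of a turn 8.59, either way. A call with a gripper value outside its range is refused whole. The fingers move at their own pace and stop on an object; the grip force is fixed at half the most. Time passes only in rows, so rows that do not move let the fingers close, or fill a call up. It gives the time, the measured TCP pose, the force and the opening at its end, in the units of the state.
- robot.observe(): the state, without advancing time (a new reading comes with each control period).
- robot.get_image(name): name is "scene" or "top" or "wrist"; returns a dict with "frame" (480x640x3 uint8, blue, green, red), "K" (3x3 intrinsics, pixels), "rvec" (rotation vector, rad) and "tvec" (3), from world to camera coordinates, as OpenCV has them. Camera axes: x right, y down, z forward; pixel columns grow to the right and rows downward; lengths in m; the calibration is good to about 2 mm. A picture is of the moment at which its call begins. There is no depth.
- robot.close_job(): hands the job in, once; it reports no verdict.
The state is a dict: "t": time; "qpos": joint angles; "qvel": joint speeds; "joint_efforts": joint torques, N m; "position": TCP position; "orientation": TCP orientation; "force": force on the tool from outside, world axes, zero at the start; "torque": the same for the moment, N m; "finger_gap": finger opening in m.
Only numpy, scipy, OpenCV 4.12 (cv2) and the standard library are available. Lean on these libraries where they do the work, as an engineer would, in place of code of your own. Each camera call takes 0.05 s, during which the arm holds its last target. There are 200 camera calls.

## Task

Get the seed distributor ready to fill the beaker: with a fingertip, push its swivelling spout round until the spout's mouth stands over the middle of the beaker, and only then push the orange shutter lever clockwise (seen from above) all the way to its stop, so the feed is open. Push gently, pick nothing up, and leave the beaker, the filled jars beside it and everything else on the table standing where they are.

Things in the scene. Friction and masses are not known exactly. Their poses are not given: they have to be found in the camera images.
- axis (a point): Point on the upright turning axis of the seed distributor, 140 mm above the table: a grey round foot (84 mm across, fixed to the table), a steel column, and an aluminium hopper on top (70 mm across, rim 198 mm above the table). Spout and shutter lever both turn about this axis. The stand is placed and turned differently every time.
- spout (a joint): Angle of the swivelling spout about the upright axis, rad, 0 to 2.2, growing anticlockwise seen from above. A friction pivot: it stays where it is left and needs about 1.2 N at 90 mm from the axis.
- spout_push (a point): Point on the middle line of the spout's open aluminium chute, 90 mm from the axis, 138 mm above the table, half-way up its side walls. The chute is 28 mm wide overall, runs level and straight out from the axis to 135 mm, and its side walls reach from 122 to 154 mm above the table. It is pushed sideways here, at right angles to the chute.
- spout_mouth (a point): Centre of the mouth of the down-pointing nozzle (22 mm across) under the chute's outer end, 120 mm from the axis, 94 mm above the table.
- shutter (a joint): Angle of the orange shutter lever about the same axis, rad: 0 closed, 0.7 at its stop with the feed fully open, growing clockwise seen from above. It stays where it is left and needs about 0.7 N at 75 mm from the axis.
- lever_push (a point): Point on the middle line of the orange lever, 75 mm from the axis, 164 mm above the table. The lever is a level round rod 10 mm thick pointing straight out from the axis, with a 16 mm ball at its end, 87 mm from the axis. It is pushed sideways here.
- beaker: The plain open beaker, whitish-grey plastic, 65 mm across at the rim, 78 mm high, 30 g, standing loose on the table about 120 mm from the axis (within 10 mm), at any one of three places round the distributor. Origin at the centre of its underside.
- jar_red: Full sample jar with a red cap, 60 mm across, 78 mm high, standing loose at another of the three places. Origin at the centre of its underside. Not to be moved.
- jar_white: Full sample jar with a white cap, 60 mm across, 78 mm high, standing loose at the remaining place. Origin at the centre of its underside. Not to be moved.
- dish_seed: Clear petri dish with some seed in it, 90 mm across, 15 mm high, bystander. Origin at the centre of its underside.
- dish_empty: Clear empty petri dish, 90 mm across, 15 mm high, bystander. Origin at the centre of its underside.
- forceps: Steel forceps, 13 x 126 x 11 mm, bystander. Origin at the centre of its underside.
- brush: Flat brush with wooden handle, 35 x 171 x 16 mm, bystander. Origin at the centre of its underside.
- packet_6: Brown paper seed packet, 117 x 60 x 18 mm, bystander. Origin at the centre of its underside.
Things that resemble listed ones, but are neither listed nor needed, are in the scene too. Leave any blue or pink look-alike of the beaker alone.

How it is judged:
By the outcome, as a careful person would: the job done as asked, in the order asked, and still so for the second after the job is handed in, with the robot touching nothing.
It also fails if it takes over 59 s, if anything falls off the work surface, if the arm or the gripper's body presses on something with over 40 N, if the wrist force passes 120 N, or if a joint passes its speed limit or range.

## Working session

There is one attempt and no reset: what is moved stays moved. The work goes in short steps, Python scripts to look and compute and a tool call to move; the robot and the scene stay as the last step left them, time stands still between calls to the robot, and variables do not carry over. Pictures are saved under pics/ and viewed, about 8 in all and at most 12, crops included, and the job is handed in when it is done.

Besides the shell and the picture viewer there is one more tool, called after "Call:" as name(argument=value, ...) on one line, values as JSON. move_arm: Moves the arm, as the interface text tells. Its arguments: {"type":"object","properties":{"steps":{"type":"array"}},"required":["steps"]}

```bash
mkdir -p pics; cat > h.py <<'E'
import numpy as np, cv2
from rig import robot
def cam(n):
    d=robot.get_image(n); R=cv2.Rodrigues(np.array(d["rvec"],float))[0]; d["R"]=R; d["t"]=np.array(d["tvec"],float).reshape(3); d["K"]=np.array(d["K"]); return d
def ray(d,u,v,z):
    r=d["R"].T@np.linalg.inv(d["K"])@np.array([u,v,1.]); c=-d["R"].T@d["t"]
    return c+r*(z-c[2])/r[2]
def proj(d,p):
    q=d["K"]@(d["R"]@np.array(p,float)+d["t"]); return q[:2]/q[2]
E
python3 - <<'E'
from h import *
for n in("scene","top"):
    d=cam(n); cv2.imwrite(f"pics/{n}0.png",d["frame"]); print(n,-d["R"].T@d["t"],d["K"][0,0], d["R"][2])
o=robot.observe();print(o)
E
```

```text
scene [-0.11355917  0.53205103  0.76487784] 518.9054736862398 [ 0.63381862 -0.52672499 -0.56642276]
top [ 0.40162352 -0.069956    1.61853374] 551.2645591185856 [ 0.136438   -0.01224039 -0.99057299]
{'t': 0.1, 'qpos': array([ 1.2429756 ,  0.39912597,  0.04500782,  1.53776282, -0.01872115,
        1.20696575, -0.05070095]), 'qvel': array([-0.0014277 , -0.00353179,  0.00017732, -0.00406958, -0.00059122,
        0.00148385, -0.00121224]), 'joint_efforts': array([ 3.17004800e-03, -4.76263189e+01,  1.36991367e+00, -2.54949868e+01,
        1.18956101e-02,  4.98553723e-03, -2.59457062e-05]), 'position': array([ 0.14734965, -0.6324654 ,  0.23035775]), 'orientation': array([-0.5534623 ,  0.44014464, -0.43908453,  0.55421743]), 'force': array([-0.96323565,  0.14882477,  0.40438202]), 'torque': array([-0.02832315,  0.00933368, -0.05730303]), 'finger_gap': 0.08543268932385409}
```

View pics/scene0.png

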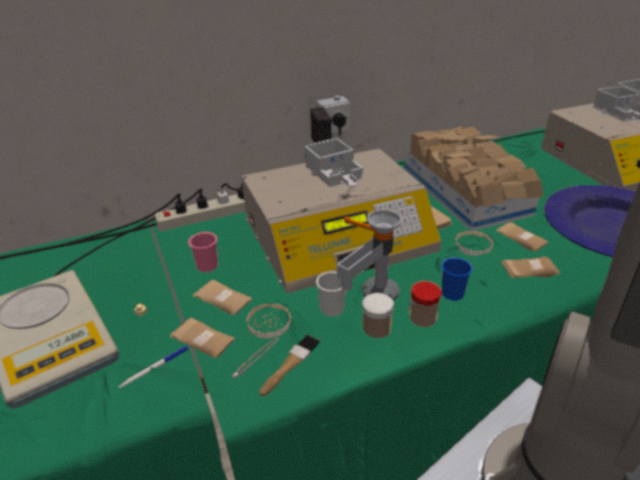

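View pics/top0.png

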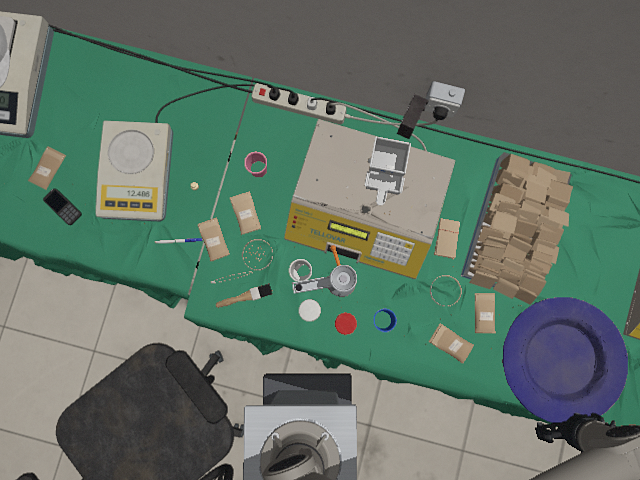

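Scene: whitish beaker at (332,293), look-alikes are blue (456,280) and pink (204,252), and the jars are at (377,315) and (425,304). The distributor stands at (382,255). Top: beaker (300,271), hopper (343,279), spout running left to (299,287), lever at (335,250), white cap (310,310), red cap (346,323). I choose the whitish-grey cup next to the stand and check it in a crop.

```bash
python3 - <<'E'
from h import *
d=cam("top"); f=d["frame"]
c=cv2.resize(f[235:340,270:410],None,fx=5.7,fy=5.7,interpolation=cv2.INTER_CUBIC); cv2.imwrite("pics/c1.png",c)
hsv=cv2.cvtColor(f,cv2.COLOR_BGR2HSV)
print("hopper",ray(d,343.5,279,.198),"beaker",ray(d,300,270.5,.078),"mouth end",ray(d,297,287,.154))
m=cv2.inRange(hsv,(5,150,120),(18,255,255)); n,l,s,ce=cv2.connectedComponentsWithStats(m)
for i in range(1,n):
    if s[i,4]>15: print(s[i],ce[i],ray(d,*ce[i],.164))
d2=cam("scene"); c=cv2.resize(d2["frame"][200:345,290:480],None,fx=4,fy=4,interpolation=cv2.INTER_CUBIC); cv2.imwrite("pics/c2.png",c)
E
```

```text
hopper [ 0.49506702 -0.12356699  0.198     ] beaker [ 0.52719031 -0.0065352   0.078     ] mouth end [ 0.47724114 -0.00184153  0.154     ]
[331 246  10  20  74] [335.27027027 254.78378378] [ 0.56163105 -0.10351667  0.164     ]
```

View pics/c1.png

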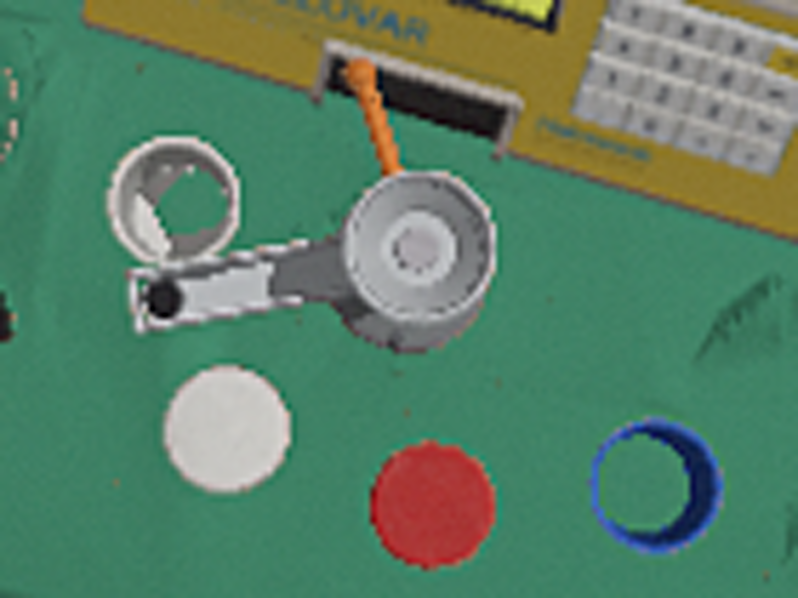

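View pics/c2.png

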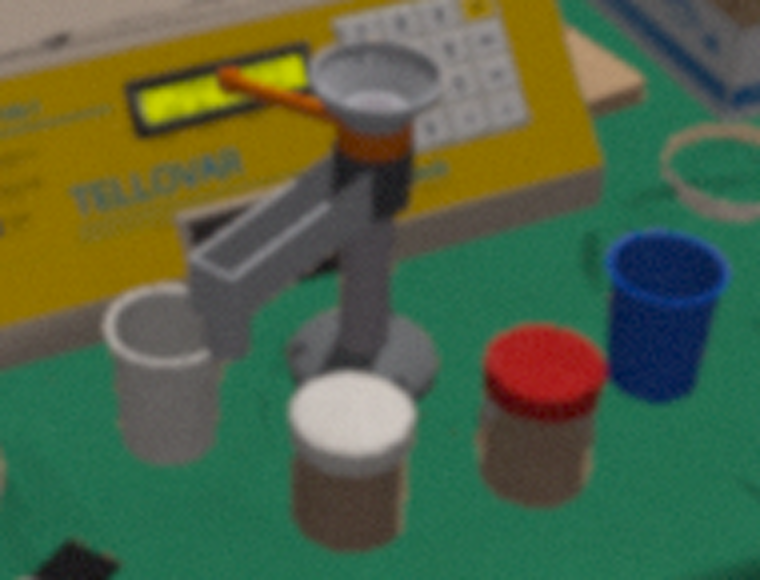

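The beaker choice is confirmed: it is the plain whitish cup beside the nozzle, not the capped jars and not blue. The spout has to swing clockwise, pushed from the robot's side. Next come the numbers, checked against the given sizes.

```bash
python3 - <<'E'
from h import *
from scipy.spatial.transform import Rotation as Ro
d=cam("top"); s=cam("scene")
C=lambda x,y:(270+(x+.5)/5.7-.5,235+(y+.5)/5.7-.5); S=lambda x,y:(290+x/4,200+y/4)
def tri(a,b):
    P=[c["K"]@np.c_[c["R"],c["t"]] for c in(d,s)]
    X=cv2.triangulatePoints(P[0],P[1],np.array(a,float),np.array(b,float))[:,0]; return (X[:3]/X[3]).round(4)
ax=ray(d,*C(420,249),.198); print("axis",ax, "scene", ray(s,*S(376,84),.198))
for n,p,z in(("beaker",(174,201),.078),("ball",(361,76),.164),("white",(227,429),.078),("red",(433,505),.078),("blue",(656,485),.078),("hole",(163,298),.122),("end",(134,299),.154)):
    q=ray(d,*C(*p),z); v=q-ax; print(n,q.round(4),"r",np.hypot(v[0],v[1]).round(4),"deg",np.degrees(np.arctan2(v[1],v[0])).round(1))
print("beaker scene",ray(s,*S(163,325),.078),"jarw",ray(s,*S(352,415),.078),"ball tri",tri(C(361,76),S(229,79)),"ballscene",ray(s,*S(229,79),.164))
print("panel TL",tri((293,206),(247,196)),"panel TR top",tri((440,244),(425,196)),"BL bottom",tri((286,240),(278,283)))
print(Ro.from_quat(robot.observe()["orientation"]).as_matrix().round(3))
E
```

```text
axis [ 0.49694499 -0.12299404  0.198     ] scene [ 0.4920831  -0.11264319  0.198     ]
beaker [ 0.529  -0.0068  0.078 ] r 0.1205 deg 74.6
ball [ 0.58   -0.0974  0.164 ] r 0.0869 deg 17.1
white [ 0.4178 -0.0329  0.078 ] r 0.1199 deg 131.3
red [ 0.3808 -0.1328  0.078 ] r 0.1165 deg -175.2
blue [ 0.3899 -0.2413  0.078 ] r 0.1595 deg -132.1
hole [ 0.4792 -0.0036  0.122 ] r 0.1207 deg 98.4
end [0.4772 0.0085 0.154 ] r 0.133 deg 98.6
beaker scene [ 0.5294788  -0.00211334  0.078     ] jarw [ 0.41564339 -0.02735685  0.078     ] ball tri [ 0.5812 -0.0961  0.1648] ballscene [ 0.58375964 -0.09566329  0.164     ]
panel TL [0.7028 0.0327 0.2175] panel TR top [ 0.6044 -0.3917  0.1   ] BL bottom [0.6281 0.0466 0.0363]
[[ 0.227 -0.     0.974]
 [-0.974  0.001  0.227]
 [-0.001 -1.    -0.   ]]
```

Axis (0.497,-0.123); the ball's r=87, the hole's r=121 and the beaker's r=120.5 all fit the given sizes. The spout is at 98.5° and the beaker at 74.6°, so it needs about -24° (clockwise). The lever is at 17°, to go to -23°.

Call:
move_arm(steps=[[[0, 0, -3.5, 30, 25, 9, 0], [0, 0, -3.5, 30, 25, 9, 0], [0, 0, -3.5, 30, 25, 9, 0], [0, 0, -3.5, 30, 25, 9, 0], [0, 0, -3.5, 30, 25, 9, 0], [0, 0, -3.5, 30, 25, 9, 0], [0, 0, -3.5, 30, 25, 9, 0], [0, 0, -3.5, 30, 25, 9, 0]]])

```text
t: 1.1
position: [0.3885, -0.4319, 0.3038]
orientation: [0.43, -0.561, 0.561, -0.43]
force: [0.1, 0.0, -0.8]
finger_gap: 0.0002
```

Call:
move_arm(steps=[[[0, 0, 0, 4, 46, 0, 0], [0, 0, 0, 4, 48, 0, 0], [0, 0, 0, 4, 48, 0, 0], [0, 0, 0, 4, 48, 0, 0], [0, 0, 0, 4, 48, 0, 0], [0, 0, 0, 4, 48, 0, 0], [0, 0, 0, 4, 48, 0, 0], [0, 0, 0, 4, 48, 0, 0]]])

```text
t: 1.9
position: [0.4192, -0.0492, 0.3036]
orientation: [0.431, -0.56, 0.561, -0.431]
force: [0.6, -0.5, -0.5]
finger_gap: -0.0001
```

Call:
move_arm(steps=[[[0, 0, 0, 6, 14, 0, 0], [0, 0, 0, 0, 0, -28, 0], [0, 0, 0, 0, 0, -28, 0], [0, 0, 0, 0, 0, -28, 0], [0, 0, 0, 0, 0, -28, 0], [0, 0, 0, 0, 0, -28, 0], [0, 0, 0, 0, 0, -28, 0], [0, 0, 0, 0, 0, 0, 0]]])

```text
t: 2.7
position: [0.4223, -0.037, 0.1325]
orientation: [-0.433, 0.562, -0.559, 0.429]
force: [-0.9, 0.9, -0.1]
finger_gap: 0.0001
```

```bash
python3 - <<'E'
from h import *
from scipy.spatial.transform import Rotation as Ro
s=cam("scene"); w=cam("wrist")
a=cv2.resize(s["frame"][180:350,290:480],(447,400),interpolation=cv2.INTER_CUBIC)
b=cv2.resize(w["frame"],(346,260))
o=np.zeros((400,793,3),np.uint8); o[:,:447]=a; o[:260,447:]=b; cv2.imwrite("pics/p3.png",o)
print(robot.observe()["position"],Ro.from_quat(robot.observe()["orientation"]).as_matrix().round(3))
E
```

```text
[ 0.42555992 -0.03702435  0.13572695] [[-0.257 -0.     0.966]
 [-0.966  0.    -0.257]
 [-0.    -1.    -0.   ]]
```

View pics/p3.png

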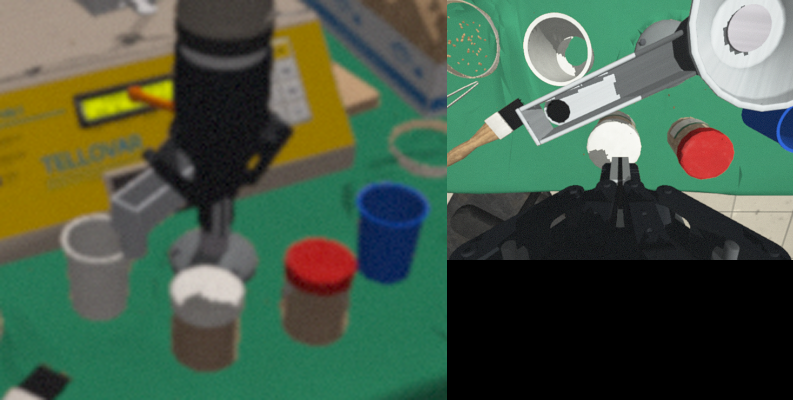

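The left half shows the tool beside the chute, clear of the jars. The wrist half shows the shut fingertips at (620,165) on the robot's side of the chute, the nozzle hole at (558,110) and the beaker at (558,47). I push slowly, stopping short.

Call:
move_arm(steps=[[[0, 0, 0, 12, 1, 0, 0], [0, 0, 0, 9, 1, 0, 0], [0, 0, 0, 7, 1, 0, 0], [0, 0, 0, 7, 1, 0, 0], [0, 0, 0, 7, 1, 0, 0], [0, 0, 0, 7, 1, 0, 0], [0, 0, 0, 6, 1, 0, 0], [0, 0, 0, 5, 0, 0, 0]]])

```text
t: 3.6
position: [0.4859, -0.0298, 0.1352]
orientation: [-0.431, 0.561, -0.56, 0.431]
force: [-1.0, 1.7, 1.2]
finger_gap: -0.0002
```

```bash
cat > m.py <<'E'
from h import *
import sys
t=cam("top"); w=cam("wrist")
a=cv2.resize(t["frame"][240:340,275:390],(460,400),interpolation=cv2.INTER_CUBIC)
b=cv2.resize(w["frame"],(800,600)); 
cv2.imwrite(sys.argv[1],b)
print(robot.observe()["position"],robot.observe()["force"])
E
python3 m.py pics/p4.png
```

```text
[ 0.48641202 -0.03000157  0.13534969] [ 0.01727358 -0.13204811 -0.42148175]
```

View pics/p4.png

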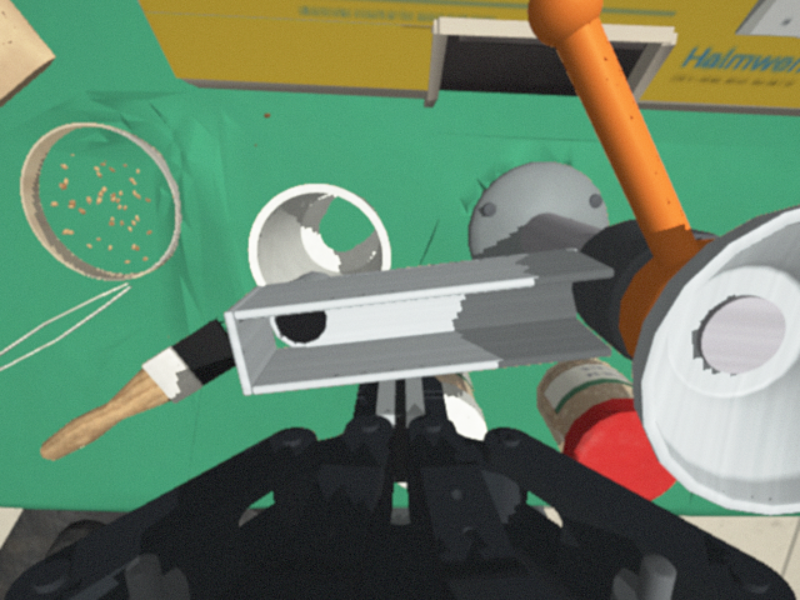

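The fingertip (400,390) is touching the chute wall. The nozzle hole is at (302,325), the chute's end corners at (232,315) and (246,392), and the beaker rim's centre at about (319,254).

```bash
cat > n.py <<'E'
from h import *
ax=np.array([.497,-.123])
def go(pts):
    w=cam("wrist")
    for n,p,z in pts:
        q=ray(w,p[0]*.8,p[1]*.8,z)[:2]; v=q-ax; print(n,q.round(4),"r",np.hypot(*v).round(4),"deg",np.degrees(np.arctan2(v[1],v[0])).round(1))
    return w
E
python3 - <<'E'
from n import *
w=go([("endA",(232,315),.154),("endB",(246,392),.154),("mid",(239,353),.154),("ball",(566,8),.164),("hop",(743,337),.15)])
f=cv2.resize(w["frame"],(800,600)); 
# beaker rim: fit ellipse to hand-read outer rim points
P=np.float32([(249,250),(391,250),(318,183),(265,207),(372,205),(385,225),(253,228),(256,283),(390,268)])
print(cv2.fitEllipse(P))
go([("rim L",(249,250),.078),("rim R",(391,250),.078),("rim T",(318,184),.078),("rimc",cv2.fitEllipse(P)[0],.078)])
E
```

```text
endA [0.5311 0.0095] r 0.1368 deg 75.6
endB [0.5062 0.0145] r 0.1378 deg 86.2
mid [0.5192 0.0119] r 0.1367 deg 80.7
ball [ 0.5821 -0.0936] r 0.0901 deg 19.0
hop [ 0.4829 -0.1387] r 0.0211 deg -131.8
((320.03363037109375, 252.78819274902344), (139.84527587890625, 142.96096801757812), 109.23345947265625)
rim L [0.5408 0.0265] r 0.1558 deg 73.7
rim R [ 0.5242 -0.036 ] r 0.0912 deg 72.7
rim T [ 0.5604 -0.0128] r 0.1271 deg 60.1
rimc [ 0.5312 -0.0043] r 0.1235 deg 73.9
```

The rim diameter comes out at 64.7 mm, which is right. Correcting a shared wrist-camera offset of about (2,3) mm against the top view, the spout is at about 81° and needs about 7° more, or roughly 10.5 mm at the fingertip.

Call:
move_arm(steps=[[[0, 0, 0, 2, 0, 0, 0], [0, 0, 0, 2, 0, 0, 0], [0, 0, 0, 2, 0, 0, 0], [0, 0, 0, 2, -1, 0, 0], [0, 0, 0, 1, 0, 0, 0], [0, 0, 0, 1, 0, 0, 0], [0, 0, 0, 0, 0, 0, 0], [0, 0, 0, 0, 0, 0, 0]]])

```text
t: 4.6
position: [0.4957, -0.0311, 0.1354]
orientation: [0.431, -0.56, 0.561, -0.431]
force: [-0.6, 0.8, -0.3]
finger_gap: 0.0004
```

```bash
python3 m.py pics/p5.png
```

```text
[ 0.4956321  -0.03115637  0.13540827] [-0.17285945 -0.21408975 -0.34802729]
```

View pics/p5.png

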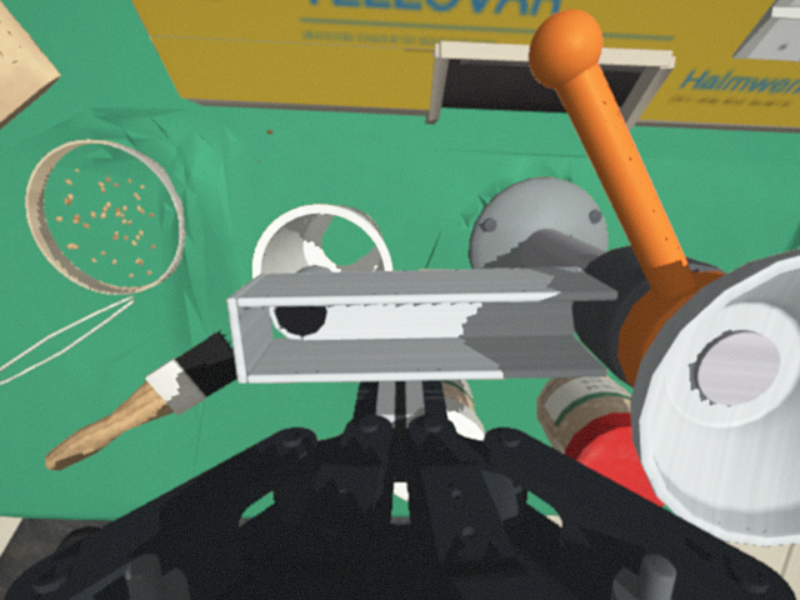

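The chute now lies level in the wrist picture: end corners at (231,300) and (240,382), ball at (566,50), beaker rim centre at about (322,274).

```bash
python3 - <<'E'
from n import *
P=np.float32([(253,270),(391,265),(322,204),(268,228),(372,226),(384,244),(257,249)])
e=cv2.fitEllipse(P);print(e)
go([("endA",(231,300),.154),("endB",(240,382),.154),("mid",(235.5,341),.154),("far e2",(555,297),.154),("near e2",(600,377),.154),("ball",(566,50),.164),("rimL",(253,270),.078),("rimR",(391,268),.078),("rimT",(322,204),.078),("rimc",e[0],.078)])
t=cam("top"); f=t["frame"]; 
cv2.imwrite("pics/c6.png",cv2.resize(f[235:340,270:410],None,fx=5.7,fy=5.7,interpolation=cv2.INTER_CUBIC))
E
```

```text
((322.4068908691406, 273.1443786621094), (136.3212432861328, 140.9033966064453), 135.2372283935547)
endA [0.5448 0.0069] r 0.1384 deg 69.8
endB [0.5191 0.014 ] r 0.1387 deg 80.8
mid [0.5323 0.0103] r 0.1379 deg 75.2
far e2 [ 0.5214 -0.0846] r 0.0454 deg 57.6
near e2 [ 0.4922 -0.094 ] r 0.0294 deg 99.4
ball [ 0.5831 -0.0935] r 0.091 deg 18.9
rimL [0.541  0.0271] r 0.1564 deg 73.7
rimR [ 0.5256 -0.0348] r 0.0927 deg 72.1
rimT [ 0.5613 -0.0129] r 0.1275 deg 59.7
rimc [ 0.5314 -0.0034] r 0.1244 deg 74.0
```

Spout at about 75.8° (both edges agree, and so does the end) against beaker 74.6°: 2 mm more.

Call:
move_arm(steps=[[[0, 0, 0, 1, 0, 0, 0], [0, 0, 0, 1, 0, 0, 0], [0, 0, 0, 0, 0, 0, 0], [0, 0, 0, 0, 0, 0, 0], [0, 0, 0, -2, 0, 0, 0], [0, 0, 0, -6, 2, 0, 0], [0, 0, 0, -10, 2, 0, 0], [0, 0, 0, -14, 2, 0, 0]]])

```text
t: 5.6
position: [0.4649, -0.0247, 0.1354]
orientation: [0.431, -0.56, 0.561, -0.431]
force: [-0.6, 1.1, 1.1]
finger_gap: 0.0003
```

```bash
python3 m.py pics/p7.png
```

```text
[ 0.46305606 -0.02483734  0.13504879] [ 0.0273104   0.23432437 -0.19328864]
```

View pics/p7.png

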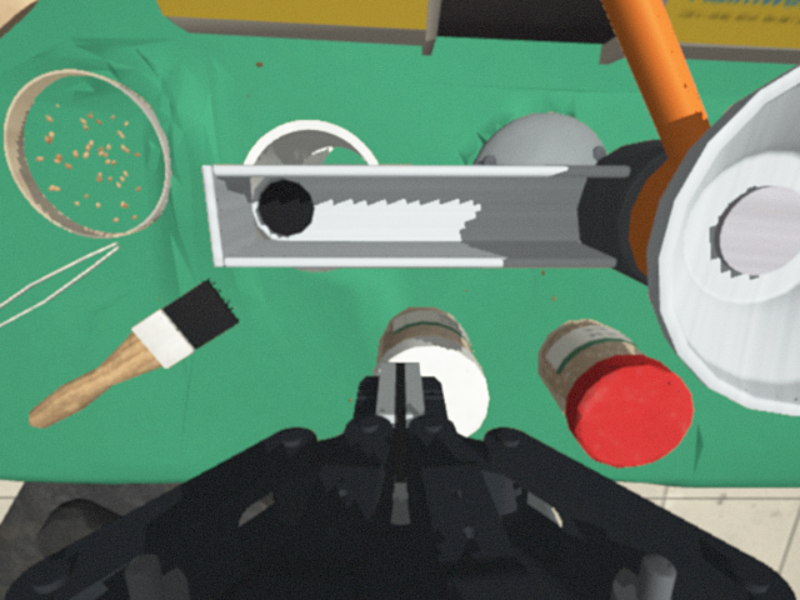

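The spout has stayed put: end corners (204,167) and (216,265), edges level, hole (285,208), rim top (312,121), rim bottom peeping out at (312,270).

```bash
python3 - <<'E'
from n import *
e=cv2.fitEllipse(np.float32([(245,165),(379,163),(311,121),(262,138),(361,136),(312,270)])); print(e)
w=go([("endA",(204,167),.154),("endB",(216,266),.154),("mid",(210,216.5),.154),("rimT",(311,121),.078),("rimB",(312,270),.078),("rimc",e[0],.078),("mid top/bot",(311.5,195.5),.078),("hole",(285,208),.122),("orange",(660,60),.164)])
g=lambda p:ray(w,p[0]*.8,p[1]*.8,.154)[:2]
for a,b in(((204,167),(560,166)),((216,266),(510,264))):
    v=g(b)-g(a); print("edge deg",np.degrees(np.arctan2(-v[1],-v[0])))
t=cam("top"); f=t["frame"]
m=cv2.inRange(cv2.cvtColor(f,cv2.COLOR_BGR2HSV),(0,0,0),(180,255,60)); n,l,s,ce=cv2.connectedComponentsWithStats(m[255:305,285:320])
for i in range(1,n):
    c=ce[i]+(285,255); q=ray(t,*c,.122)[:2]-ax; print(s[i,4],c,np.hypot(*q),np.degrees(np.arctan2(q[1],q[0])))
E
```

```text
((312.155517578125, 194.73123168945312), (148.28602600097656, 150.59359741210938), 17.927581787109375)
endA [0.5489 0.0065] r 0.1395 deg 68.2
endB [0.5229 0.0135] r 0.1389 deg 79.3
mid [0.5363 0.0099] r 0.1386 deg 73.5
rimT [ 0.5622 -0.0126] r 0.1282 deg 59.4
rimB [0.5014 0.0069] r 0.13 deg 88.1
rimc [ 0.5335 -0.0037] r 0.1247 deg 73.0
mid top/bot [ 0.5333 -0.0033] r 0.125 deg 73.1
hole [ 0.5323 -0.0022] r 0.1259 deg 73.7
orange [ 0.543  -0.1075] r 0.0486 deg 18.7
edge deg 75.31240170671589
edge deg 75.54193952037994
11 [298.90909091 266.18181818] 0.12375520029787654 71.93099498917391
1 [312. 269.] 0.08755841611649295 69.56248760171123
3 [313. 282.] 0.07948736691320357 93.42816134059709
```

Mouth and rim centre agree within about 1–2 mm in the same picture, so the spout is set. Next I lift clear and go to the near (anticlockwise) side of the lever, with the fingertip at z=0.156, above the chute's 0.154 walls.

Call:
move_arm(steps=[[[0, 0, 0, 0, 0, 30, 0], [0, 0, 0, 0, 0, 45, 0], [0, 0, 0, 0, 0, 45, 0], [0, 0, 0, 25, -8, 5, 0], [0, 0, 0, 33, -16, 0, 0], [0, 0, 0, 33, -16, 0, 0], [0, 0, 0, 0, 0, -20, 0], [0, 0, 0, 0, 0, -20, 0]]])

```text
t: 6.6
position: [0.5584, -0.0659, 0.22]
orientation: [0.43, -0.561, 0.561, -0.431]
force: [0.3, -0.5, 0.9]
finger_gap: -0.0001
```

```bash
python3 m.py pics/p8.png
```

```text
[ 0.55504091 -0.06528944  0.21744037] [-0.56273773 -0.99961759  0.08815377]
```

View pics/p8.png

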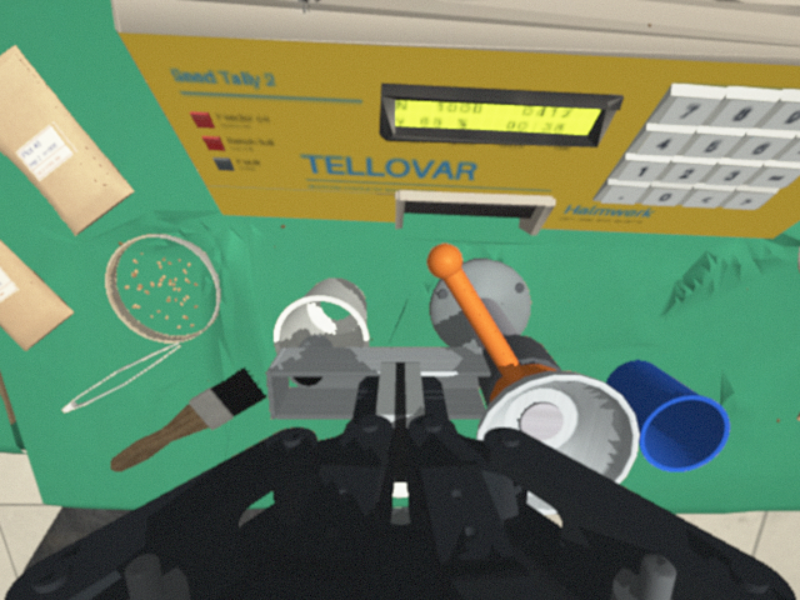

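The fingertip (400,365) is left of the lever (ball at 445,262) and the device panel is well beyond. I go down, then push slowly along the arc.

Call:
move_arm(steps=[[[0, 0, 0, 0, 0, -20, 0], [0, 0, 0, 0, 0, -20, 0], [0, 0, 0, 0, 0, -15, 0], [0, 0, 0, 0, 0, -6, 0], [0, 0, 0, 2, -6, 0, 0], [0, 0, 0, 2, -6, 0, 0], [0, 0, 0, 1, -6, 0, 0], [0, 0, 0, 1, -4, 0, 0]]])

```text
t: 7.5
position: [0.5636, -0.0879, 0.1605]
orientation: [0.43, -0.56, 0.561, -0.431]
force: [0.9, 1.8, 0.7]
finger_gap: -0.0
```

Call:
move_arm(steps=[[[0, 0, 0, 2, -4, 0, 0], [0, 0, 0, 2, -4, 0, 0], [0, 0, 0, 1, -4, 0, 0], [0, 0, 0, 1, -4, 0, 0], [0, 0, 0, 1, -4, 0, 0], [0, 0, 0, 1, -4, 0, 0], [0, 0, 0, 0, -4, 0, 0], [0, 0, 0, 0, -4, 0, 0]]])

```text
t: 8.3
position: [0.5704, -0.1193, 0.1592]
orientation: [-0.431, 0.561, -0.56, 0.431]
force: [-0.7, 0.9, -0.8]
finger_gap: -0.0002
```

```bash
python3 m.py pics/p9.png
```

```text
[ 0.57036425 -0.12014758  0.15921315] [ 0.08492843 -0.19897657 -0.07637575]
```

View pics/p9.png

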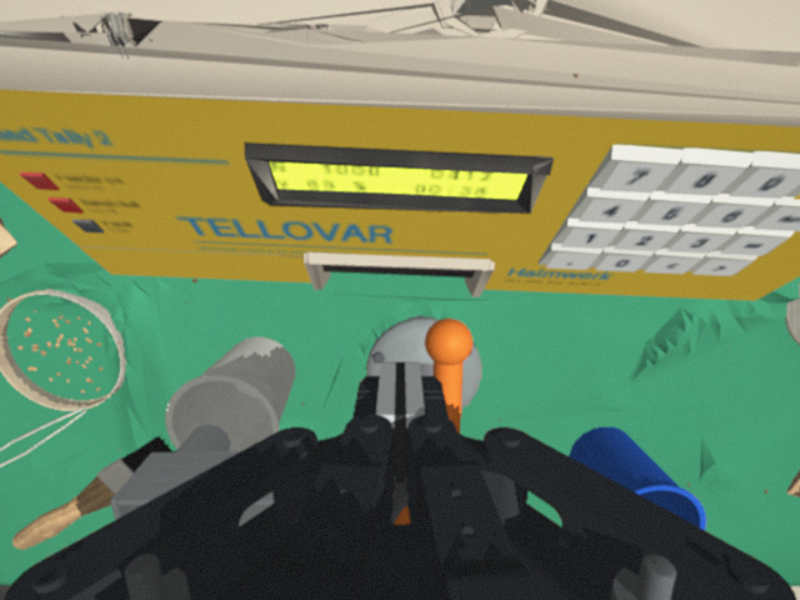

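The fingertip is on the lever, with the ball at (449,342). I measure its angle.

```bash
cat > b.py <<'E'
from n import *
w=cam("wrist"); h=cv2.cvtColor(w["frame"],cv2.COLOR_BGR2HSV)
m=cv2.inRange(h,(5,180,120),(15,255,255)); m=cv2.morphologyEx(m,cv2.MORPH_OPEN,np.ones((3,3)))
n,l,s,ce=cv2.connectedComponentsWithStats(m); i=1+np.argmax(s[1:,4]); x,y,W,H,_=s[i]
d=cv2.distanceTransform((l==i).astype(np.uint8),cv2.DIST_L2,5); _,r,_,c=cv2.minMaxLoc(d)
q=ray(w,*c,.164)[:2]-[.0025,.0036]; v=q-ax
print("px/0.8",np.array(c)/.8,r,q,np.hypot(*v),np.degrees(np.arctan2(v[1],v[0])),robot.observe()["position"],robot.observe()["force"])
E
python3 b.py
```

```text
px/0.8 [448.75 361.25] 11.0 [ 0.57498825 -0.14268141] 0.08043335578357624 -14.163639528908119 [ 0.57047717 -0.11981432  0.15928866] [-0.1532276  -0.77783014  0.33835604]
```

Lever at about -14°, stop expected at about -23°. I continue about 10 mm in small rows while watching the force.

Call:
move_arm(steps=[[[0, 0, 0, 0, -2, -1, 0], [0, 0, 0, 0, -2, -1, 0], [0, 0, 0, -1, -2, -1, 0], [0, 0, 0, 0, -1, 0, 0], [0, 0, 0, 0, -1, 0, 0], [0, 0, 0, -1, -1, 0, 0], [0, 0, 0, 0, 0, 0, 0], [0, 0, 0, 0, 0, 0, 0]]])

```text
t: 9.25
position: [0.5693, -0.1266, 0.1565]
orientation: [-0.431, 0.56, -0.56, 0.432]
force: [2.5, 4.0, -0.3]
finger_gap: -0.0
```

```bash
python3 b.py
```

```text
px/0.8 [455.   366.25] 11.0 [ 0.57296024 -0.15070704] 0.08085566030453971 -20.039801067814743 [ 0.56932112 -0.12655106  0.15649246] [ 2.48927463  4.86079315 -0.14308664]
```

Call:
move_arm(steps=[[[0, 0, 0, 0, -1, 0, 0], [0, 0, 0, 0, 0, 0, 0], [0, 0, 0, 0, -1, 0, 0], [0, 0, 0, 0, 0, 0, 0], [0, 0, 0, 0, 0, 0, 0], [0, 0, 0, 0, 0, 0, 0], [0, 0, 0, 0, 0, 0, 0], [0, 0, 0, 0, 0, 0, 0]]])

```text
t: 10.1
position: [0.5693, -0.1267, 0.1564]
orientation: [-0.43, 0.561, -0.559, 0.433]
force: [1.8, 7.1, -0.0]
finger_gap: 0.0004
```

```bash
python3 b.py
```

```text
px/0.8 [455.   368.75] 11.1968994140625 [ 0.57214647 -0.15068938] 0.08008553969206535 -20.2274357896526 [ 0.56933266 -0.1267239   0.15648203] [ 2.35003374  7.40412437 -0.66799074]
```

Force rises from 5 to 7.4 N with no movement, so the lever is at its stop. I back off, lift and look.

Call:
move_arm(steps=[[[0, 0, 0, 0, 3, 0, 0], [0, 0, 0, 0, 8, 0, 0], [0, 0, 0, 0, 12, 0, 0], [0, 0, 0, 0, 0, 30, 0], [0, 0, 0, 0, 0, 40, 0], [0, 0, 0, 0, 0, 40, 0], [0, 0, 0, -40, 0, 10, 0], [0, 0, 0, -40, 0, 0, 0]]])

```text
t: 10.95
position: [0.4889, -0.1068, 0.2785]
orientation: [0.431, -0.559, 0.562, -0.432]
force: [-0.3, -0.2, -0.1]
finger_gap: -0.0004
```

Call:
move_arm(steps=[[[0, 0, 0, -20, -40, 0, 0], [0, 0, 0, -10, -48, 0, 0], [0, 0, 0, 0, -48, 0, 0], [0, 0, 0, 0, -48, 0, 0], [0, 0, 0, 0, -48, 0, 0], [0, 0, 0, 0, -48, 0, 0], [0, 0, 0, 0, -40, 0, 0], [0, 0, 0, 0, 0, 0, 0]]])

```text
t: 11.75
position: [0.4549, -0.4337, 0.275]
orientation: [0.43, -0.563, 0.563, -0.427]
force: [-0.6, -0.6, 0.5]
finger_gap: -0.0
```

```bash
python3 - <<'E'
from h import *
t=cam("top"); s=cam("scene")
a=cv2.resize(t["frame"][235:340,270:410],(560,420),interpolation=cv2.INTER_CUBIC)
cv2.imwrite("pics/f.png",cv2.resize(t["frame"][235:340,270:410],None,fx=5.7,fy=5.7,interpolation=cv2.INTER_CUBIC))
print(robot.observe()["t"],robot.observe()["position"])
E
```

```text
11.85 [ 0.45761821 -0.42731564  0.27544668]
```

View pics/f.png

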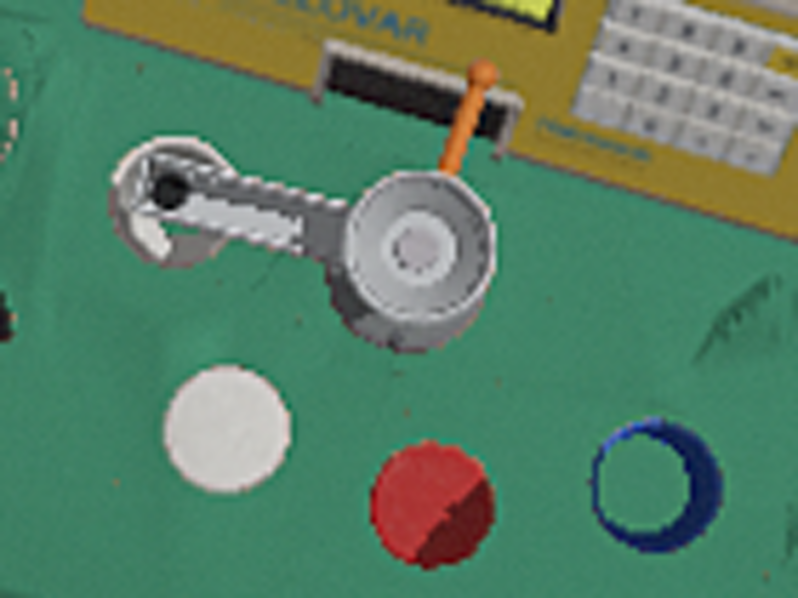

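The lever has turned to the right, the jars, blue cup and beaker sit on the same pixels as before, and the spout is over the beaker. Last numeric check.

```bash
python3 - <<'E'
from n import *
t=cam("top"); C=lambda x,y:(270+(x+.5)/5.7-.5,235+(y+.5)/5.7-.5)
for n,p,z in(("hole",(169,190),.122),("end",(140,184),.154),("beaker",(174,201),.078),("ball",(483,73),.164)):
    q=ray(t,*C(*p),z)[:2]; v=q-ax; print(n,q.round(4),np.hypot(*v).round(4),np.degrees(np.arctan2(v[1],v[0])).round(1))
E
```

```text
hole [ 0.5306 -0.0063] 0.1215 73.9
end [0.5307 0.0059] 0.1333 75.3
beaker [ 0.529  -0.0068] 0.1205 74.6
ball [ 0.5812 -0.1543] 0.0899 -20.4
```

The lever's turn reads 37.5°, against 40.1° expected. I remeasure it properly before handing in.

```bash
python3 - <<'E'
from n import *
t=cam("top"); R=[]
for f in(cv2.imread("pics/top0.png"),t["frame"]):
    b,g,r=[f[...,i].astype(float) for i in range(3)]
    best=[]
    for z in (0,):
        roi=np.zeros(f.shape[:2],bool); roi[244:266,325:362]=1
        h=cv2.cvtColor(f,cv2.COLOR_BGR2HSV); m=(cv2.inRange(h,(6,150,110),(17,255,255))>0)&roi
        m=cv2.connectedComponentsWithStats(m.astype(np.uint8)); i=1+np.argmax(m[2][1:,4]); v,u=np.nonzero(m[1]==i)
        P=np.array([ray(t,a,c,.164)[:2] for a,c in zip(u,v)])
        vx,vy,x0,y0=cv2.fitLine(P.astype(np.float32),cv2.DIST_HUBER,0,.0005,.0005).ravel()
        if vx<0: vx,vy=-vx,-vy
        far=np.sort((P-[x0,y0])@[vx,vy])[-3:].mean()
        e=np.array([x0+vx*far,y0+vy*far])
        print(len(P),"line deg",np.degrees(np.arctan2(vy,vx)),"tip",e); R.append((np.array([x0,y0]),np.array([vx,vy]),e))
(a,d,_),(c,k,_)=R
s=np.linalg.solve(np.c_[d,-k],c-a); X=a+d*s[0]; print("axis by crossing",X,"chord",np.hypot(*(R[0][2]-R[1][2])))
print([np.hypot(*(r[2]-X)) for r in R])
o=np.hstack([cv2.resize(f[240:285,320:365],None,fx=8,fy=8,interpolation=cv2.INTER_NEAREST) for f in(cv2.imread("pics/top0.png"),t["frame"])]); cv2.imwrite("pics/cmp.png",o)
E
```

```text
74 line deg 18.040504 tip [ 0.58541732 -0.09576977]
79 line deg -19.932615 tip [ 0.58683265 -0.15597265]
axis by crossing [ 0.49870205 -0.12401307] chord 0.06021951596358519
[np.float64(0.09119879999875112), np.float64(0.09374655981815536)]
```

View pics/cmp.png

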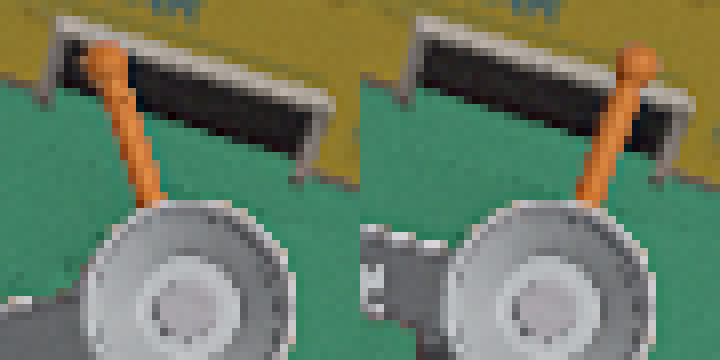

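The top view says 38.0°, but the lever did resist 7.4 N along its own normal. I return to the pose of pics/p8 for a near comparison from the same camera pose.

Call:
move_arm(steps=[[[0, 0, 0, 4, 45, 0, 0], [0, 0, 0, 10, 46, 0, 0], [0, 0, 0, 14, 46, 0, 0], [0, 0, 0, 14, 46, 0, 0], [0, 0, 0, 14, 46, 0, 0], [0, 0, 0, 14, 46, 0, 0], [0, 0, 0, 14, 46, 0, 0], [0, 0, 0, 14, 41, 0, 0]]])

```text
t: 12.75
position: [0.556, -0.0604, 0.2771]
orientation: [0.432, -0.559, 0.56, -0.432]
force: [0.8, 0.1, -0.4]
finger_gap: 0.0002
```

Call:
move_arm(steps=[[[0, 0, 0, 0, 0, -14, 0], [0, 0, 0, 0, 0, -14, 0], [0, 0, 0, 0, 0, -15, 0], [0, 0, 0, 0, 0, -15, 0], [0, 0, 0, 0, 0, 0, 0], [0, 0, 0, 0, 0, 0, 0], [0, 0, 0, 0, 0, 0, 0], [0, 0, 0, 0, 0, 0, 0]]])

```text
t: 13.55
position: [0.5569, -0.0654, 0.2192]
orientation: [0.431, -0.56, 0.561, -0.431]
force: [0.5, 0.7, -0.0]
finger_gap: 0.0
```

```bash
cat > ang.py <<'E'
from n import *
w=cam("wrist"); now=cv2.resize(w["frame"],(800,600)); print(robot.observe()["position"])
cv2.imwrite("pics/p10.png",now)
for f in(cv2.imread("pics/p8.png"),now):
    h=cv2.cvtColor(f,cv2.COLOR_BGR2HSV); m=cv2.inRange(h,(4,190,100),(15,255,255)); m[:225]=0
    m=cv2.morphologyEx(m,cv2.MORPH_OPEN,np.ones((3,3))); k=cv2.connectedComponentsWithStats(m); i=1+np.argmax(k[2][1:,4]); L=k[1]==i
    x,y,W,H,A=k[2][i]
    v,u=np.nonzero(L); rows=[(u[v==r].mean(),r,np.ptp(u[v==r])) for r in range(y,y+H)]
    P=np.array([ray(w,a*.8,r*.8,.164)[:2] for a,r,_ in rows])
    sel=slice(40,90); l=cv2.fitLine(P[sel].astype(np.float32),cv2.DIST_HUBER,0,.0003,.001).ravel(); d=l[:2]*np.sign(l[0])
    # ball: enclosing circle of top 30 rows
    c,rad=cv2.minEnclosingCircle(np.array([(a,b) for a,b in zip(u,v) if b<y+26],np.float32)); q=ray(w,c[0]*.8,c[1]*.8,.164)[:2]
    print((x,y,W,H,A),"rod deg",np.degrees(np.arctan2(d[1],d[0])),"ball",c,rad,q)
E
python3 ang.py
```

```text
[ 0.55686406 -0.0652692   0.21914719]
(np.int32(429), np.int32(245), np.int32(116), np.int32(142), np.int32(2467)) rod deg 22.131462 ball (445.6615295410156, 260.9988098144531) 16.929752349853516 [ 0.58410187 -0.09401418]
(np.int32(499), np.int32(225), np.int32(86), np.int32(161), np.int32(2980)) rod deg -20.920736 ball (567.2608642578125, 236.97825622558594) 17.2155818939209 [ 0.58077274 -0.14899078]
```

```bash
python3 - <<'E'
from n import *
w=cam("wrist"); now=cv2.imread("pics/p10.png"); Q=[]
for f in(cv2.imread("pics/p8.png"),now):
    h=cv2.cvtColor(f,cv2.COLOR_BGR2HSV); m=cv2.inRange(h,(4,190,100),(15,255,255)); m[:180]=0; m[:,:400]=0;m[:,620:]=0
    m=cv2.morphologyEx(m,cv2.MORPH_OPEN,np.ones((3,3))); k=cv2.connectedComponentsWithStats(m); i=1+np.argmax(k[2][1:,4]); L=k[1]==i
    x,y,W,H,A=k[2][i]; v,u=np.nonzero(L)
    c,rad=cv2.minEnclosingCircle(np.array([(a,b) for a,b in zip(u,v) if b<y+26],np.float32)); q=ray(w,c[0]*.8,c[1]*.8,.164)[:2]
    mid=[(u[v==r].mean(),r) for r in range(y+45,y+85,5)]
    P=np.array([ray(w,a*.8,r*.8,.164)[:2] for a,r in mid]); d=q-P.mean(0)
    print((x,y,W,H,A),"ball",c,rad,q,"dir ball-rod",np.degrees(np.arctan2(d[1],d[0]))); Q.append(q)
ch=np.hypot(*(Q[0]-Q[1])); print("chord",ch,"deg",2*np.degrees(np.arcsin(ch/.174)))
E
```

```text
(np.int32(429), np.int32(245), np.int32(116), np.int32(142), np.int32(2467)) ball (445.6615295410156, 260.9988098144531) 16.929752349853516 [ 0.58408994 -0.09390803] dir ball-rod 12.594005972044204
(np.int32(499), np.int32(219), np.int32(86), np.int32(167), np.int32(3124)) ball (568.2463989257812, 233.6392822265625) 17.388437271118164 [ 0.58214088 -0.14950458] dir ball-rod -21.517953354835473
chord 0.05563070667619484 deg 37.291586552781084
```

Three readings give 37–38°, 2–3° under nominal. A second, firmer push will show whether this really is the stop.

Call:
move_arm(steps=[[[0, 0, 0, 0, 0, -20, 0], [0, 0, 0, 0, 0, -20, 0], [0, 0, 0, 0, 0, -15, 0], [0, 0, 0, 0, 0, -8, 0], [0, 0, 0, 5, -15, 0, 0], [0, 0, 0, 5, -15, 0, 0], [0, 0, 0, 3, -12, 0, 0], [0, 0, 0, 0, -6, 0, 0]]])

```text
t: 14.45
position: [0.5704, -0.1162, 0.1561]
orientation: [0.43, -0.561, 0.562, -0.43]
force: [-0.9, 0.3, 0.6]
finger_gap: 0.0001
```

Call:
move_arm(steps=[[[0, 0, 0, 0, -3, 0, 0], [0, 0, 0, 0, -3, 0, 0], [0, 0, 0, 0, -2, 0, 0], [0, 0, 0, 0, -2, 0, 0], [0, 0, 0, 0, -1, 0, 0], [0, 0, 0, 0, 0, 0, 0], [0, 0, 0, 0, 0, 0, 0], [0, 0, 0, 0, 0, 0, 0]]])

```text
t: 15.25
position: [0.5695, -0.1238, 0.1553]
orientation: [-0.431, 0.56, -0.56, 0.431]
force: [-0.6, -0.0, 0.0]
finger_gap: 0.0001
```

Call:
move_arm(steps=[[[0, 0, 0, 0, -1, 0, 0], [0, 0, 0, 0, -1, 0, 0], [0, 0, 0, 0, -1, 0, 0], [0, 0, 0, 0, -1, 0, 0], [0, 0, 0, 0, -1, 0, 0], [0, 0, 0, 0, -1, 0, 0], [0, 0, 0, 0, 0, 0, 0], [0, 0, 0, 0, 0, 0, 0]]])

```text
t: 16.05
position: [0.5694, -0.1262, 0.1552]
orientation: [-0.431, 0.562, -0.559, 0.432]
force: [0.4, 7.4, 1.0]
finger_gap: 0.0
```

Call:
move_arm(steps=[[[0, 0, 0, 0, -1, 0, 0], [0, 0, 0, 0, -1, 0, 0], [0, 0, 0, 0, -1, 0, 0], [0, 0, 0, 0, 0, 0, 0], [0, 0, 0, 0, 0, 0, 0], [0, 0, 0, 0, 0, 0, 0], [0, 0, 0, 0, 0, 0, 0], [0, 0, 0, 0, 0, 0, 0]]])

```text
t: 16.85
position: [0.5694, -0.1264, 0.1552]
orientation: [-0.431, 0.562, -0.557, 0.433]
force: [-1.3, 11.3, 1.5]
finger_gap: 0.0
```

```bash
python3 - <<'E'
from rig import robot
o=robot.observe(); print(o["force"],o["torque"],o["position"],o["qpos"])
E
```

```text
[-1.26276779 11.30569656  1.51679052] [ 2.48946902  0.31036691 -0.12013835] [ 0.56941598 -0.12642621  0.15517874] [ 0.41498031  0.36496993 -0.33301331  1.77603915  0.12775486  1.02491993
 -1.79135322]
```

Torque puts the contact about 10 mm inboard of the TCP, on the fingertip's inner edge where the lever lies and nowhere near the hopper. The same position was blocked at 11 N, so it is the stop. I back off and clear.

Call:
move_arm(steps=[[[0, 0, 0, 0, 4, 0, 0], [0, 0, 0, 0, 8, 0, 0], [0, 0, 0, 0, 14, 0, 0], [0, 0, 0, 0, 0, 30, 0], [0, 0, 0, 0, 0, 40, 0], [0, 0, 0, 0, 0, 40, 0], [0, 0, 0, -40, 0, 10, 0], [0, 0, 0, -40, 0, 0, 0]]])

```text
t: 17.65
position: [0.4906, -0.1069, 0.2779]
orientation: [0.43, -0.559, 0.562, -0.432]
force: [-0.1, -0.5, 0.5]
finger_gap: -0.0001
```

Call:
move_arm(steps=[[[0, 0, 0, -20, -40, 0, 0], [0, 0, 0, -10, -48, 0, 0], [0, 0, 0, 0, -48, 0, 0], [0, 0, 0, 0, -48, 0, 0], [0, 0, 0, 0, -48, 0, 0], [0, 0, 0, 0, -40, 0, 0], [0, 0, 0, 0, -20, 0, 0], [0, 0, 0, 0, 0, 0, 0]]])

```text
t: 18.45
position: [0.4578, -0.403, 0.2748]
orientation: [0.43, -0.562, 0.562, -0.428]
force: [-0.2, -0.7, 0.6]
finger_gap: 0.0005
```

```bash
python3 - <<'E'
from n import *
t=cam("top"); f=t["frame"]; g=cv2.imread("pics/f.png"); a=cv2.resize(f[235:340,270:410],None,fx=5.7,fy=5.7,interpolation=cv2.INTER_CUBIC)
d=cv2.absdiff(a,g).max(2)>70; print("changed px since last check:",d.sum(), [ (c.min(),c.max()) for c in np.nonzero(d)] if d.any() else "")
f0=cv2.imread("pics/top0.png"); D=(cv2.absdiff(f,f0).max(2)>70).astype(np.uint8); k=cv2.connectedComponentsWithStats(D)
print([tuple(map(int,s)) for s in k[2][1:] if s[4]>12])
robot.close_job()
E
```

```text
changed px since last check: 4855 [(np.int64(420), np.int64(557)), (np.int64(378), np.int64(656))]
[(330, 246, 11, 20, 82), (347, 248, 9, 18, 61), (500, 254, 3, 9, 13), (360, 256, 173, 224, 5514), (295, 265, 15, 10, 81), (293, 265, 38, 28, 298), (289, 268, 8, 13, 27), (506, 278, 14, 8, 40), (374, 310, 13, 22, 33), (336, 315, 21, 19, 270), (391, 318, 6, 12, 13), (244, 406, 59, 53, 1312), (556, 413, 47, 12, 259), (605, 421, 9, 6, 24), (531, 422, 90, 58, 1505), (610, 425, 30, 10, 207), (272, 433, 9, 6, 24), (621, 435, 17, 4, 19), (623, 437, 17, 14, 98), (302, 455, 3, 5, 13), (339, 457, 18, 18, 191), (283, 465, 30, 15, 238), (327, 465, 11, 9, 33), (315, 468, 8, 6, 28), (267, 475, 8, 5, 20), (338, 477, 5, 3, 13)]
the job is handed in; nothing more can be done
```

I swung the spout clockwise until its mouth stood over the beaker. Only then did I push the orange lever clockwise until it stopped, back the arm clear and hand in, at about 18.5 s.

**Spout:** in the last top view the spout's hole was within about 2 mm of the beaker's rim centre, at 73.9–75.3° against 74.6° for the beaker.

**Lever:** it did not move further under 7 N, and again under 11 N on a second push. The direction and torque of the first push's force pointed to the lever itself.

**Check that disagreed:** the pictures put the lever's turn at about 37–38°, while the nominal turn is 40.1°. One noisier fit gave 43°. I took the firm block as the stop.

**Other objects:** after the first lever push, the jars, the beaker and the blue cup were on the same pixels as at the start. The final picture comparison showed changes at the spout, beaker mouth and lever. It also showed changes over the red jar, the blue cup and beyond. I took these for the arm and its shadow, but had no picture views left to confirm it.

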